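# Dress the plate's edge with the file in the bindery

## Robot

A 6-joint arm with a two-finger parallel gripper is mounted at the origin on the work surface. World frame = base frame: x ahead of the robot, y to its left, z up, the work surface at z = 0. Lengths are in m, angles in rad, forces in N, time in s.
With the tool pointing down it reaches from about 0.35 to 0.875 m from the base axis. Payload 4.2 kg.
Tool frame: the origin (TCP) lies midway between the tips of the shut fingers; the grasp point (between the pads) lies 19 mm behind it; y points along the fingers, z is the direction in which the jaws open and shut, and the axes are right-handed (so a half turn about y gives the same grasp; the last joint's range is limited). The gripper opens to 87 mm and grips with 3 to 60 N. Pads are 19 mm wide; open, the fingers measure 117 mm over their backs; the gripper's body (75 mm by 190 mm) begins 51 mm behind the grasp point.
Start: joints at [-0.933, 0.385, 0.008, 0, -1.194, -0.259], TCP at [0.231, -0.581, 0.223] pointing down, gripper open.
Joint ranges: [-3.14, 3.14], [-1.21, 2.06], [-1.07, 1.41], [-3.16, 2.05], [-2.99, -0.16], [-3.1, 3.1]. Speed limits (rad/s): [2.79, 2.79, 3.14, 3.14, 3.14, 3.14].

## Interface

Orientations are given as a rotation vector (axis times angle).
In Python, from workcell import env, move_gripper, eyes, ticket gives the robot as it stands. Calls block until the motion is done:
- env.reach(position, orientation): joint-space move of the TCP to a pose.
- env.line_to(position, ori=None, velocity=0.15): straight line of the TCP; ori=None keeps the orientation; velocity is the mean speed in m/s.
- env.move_joints(angles): joint-space move.
- move_gripper(opening, force=None): finger opening in m; force is the grip in N (None keeps the last); returns when the fingers have stopped.
- env.wait(seconds).
- env.inverse_kinematics(position, orientation): joint angles nearest the present ones, or None.
- env.get_obs(): the state.
- eyes.snapshot(name): name is "side" or "top" or "wrist"; returns the picture (384x512x3 uint8, blue, green, red); there is no depth.
- eyes.calibration(name): a dict with "intrinsics" (3x3 intrinsics, pixels), "k1" (the pictures are not rectified: a ray, as slopes to the right and down, at radius r is drawn at 1 + k1 r^2 times it, then the intrinsics apply), "view" (4x4, takes a point from world to camera coordinates). Camera axes: x right, y up, looking along -z (the intrinsics and any distortion apply to the point x, -y, -z); pixel columns grow to the right and rows downward; lengths in m; the calibration is good to about 2 mm. A picture is of the moment at which its call begins: read the wrist's pose just before it. calibration takes no time and is no camera call; for the wrist camera it gives the pose at the moment of the call.
A pose or a line that the arm cannot do raises env.IKError and nothing moves.
- ticket.job_done(): hands the job in, once; it reports no verdict.
Trained networks look in the newest picture that a camera, given by its name, has taken for a name from the list of things; names that differ only in an ending like _2 or _b are one class to them, and where a whole thing is asked for, a point or a joint stands for the part that bears it (a point fixed in the world has none). Each returns a list of dicts, best first, with "p" (0 to 1); they miss things now and then, are a little off and sometimes report something else, mostly with a low value. They report only what shows in the picture. A call takes as long as a camera call.
- eyes.trace(camera, thing): "region" (384x512 bool, what is visible of it) and "bbox" ([left, top, right, bottom] in pixels, round what is visible of it).
- eyes.spot_point(camera, thing): "uv" ([column, row] in pixels: a listed point, or the origin of a listed thing).
The state is a dict: "clock": time; "joint_positions": joint angles; "joint_velocities": joint speeds; "tau": joint torques, N m; "tool_pos": TCP position; "tcp_rot": TCP orientation; "force": force on the tool from outside, world axes, zero at the start; "moment": the same for the moment, N m; "width": finger opening in m.
Only numpy, scipy, OpenCV 4.12 (cv2) and the standard library are available. Lean on these libraries where they do the work, as an engineer would, in place of code of your own. Each camera call takes 0.05 s, during which the arm holds its last target.

## Task

Fold the filing clamp's lever fully over to its far stop, then take the file by its wooden grip and dress the top edge of the clamped steel plate with at least three full strokes: file flat and square across the edge, tip leading, pushed from near its tip to near its heel, pressing just hard enough that the sprung jaws sink visibly but never to their stop. Only the forward stroke may cut: lift the file clear at the end of each stroke and carry it back through the air. Finally set the file down, without dropping it, flat in its wooden rest and let go, leaving the lever over and everything else where it stands.

Things in the scene. Friction and masses are not known exactly. Their poses are not given: they have to be found in the camera images.
- clamp: The grey base plate of a small sprung filing clamp, fixed to the bench: 140 mm (x) by 150 mm (y) by 12 mm. Origin at the centre of its underside, z up. The plate to be filed stands across it, its edge running along the clamp's y axis, so the file is pushed along the clamp's x axis (either way). The lever stands at its +y side.
- plate: The steel plate to be filed: 6 mm thick (x), 75 mm wide (y), upright between two aluminium jaws (together 51 mm in x, 85 mm in y) and standing 24 mm out above them. Origin at the middle of its lower edge, 54 mm below its top edge; axes parallel to the clamp's. At y = -30 mm in the clamp's frame.
- edge (a point): Middle of the plate's top edge, the edge to be filed; 95 mm above the bench when nothing presses on it.
- head (a joint): How far the jaws and plate have sunk on their springs, m: 0 when free, up to 0.012 at the bottom stop. Starts to sink at about 1 N and gives 1 mm more for every 0.7 N; 4 to 6 mm is a good filing pressure.
- carriage (a joint): How far the jaws and plate have been dragged along the clamp's x axis, m: 0 when free (spring-centred), positive towards +x, stops at 0.012 either way, 0.7 N per mm. Friction of the file (coefficient about 0.6) drags it a few mm in the direction of the stroke.
- lever (a joint): Lever angle, rad: at 0 it leans 0.5 rad from upright towards the clamp's -x, at 1.0 (far stop, locked) 0.5 rad towards +x. Starts at 0 to 0.3, stays where left. Swings in the clamp's x-z plane about an axle at x = 0, y = 48 mm, z = 34 mm in the clamp's frame; about 1 N at the knob moves it.
- lever_tip (a point): Centre of the black ball knob (26 mm diameter) at the end of the lever, 80 mm from the axle. The shaft is a 10 mm rod; below it is a grey block 70 by 50 mm whose top is 37 mm above the bench, with a bearing up to 47 mm.
- file: Flat dark steel file blade 180 mm long (x), 26 wide, 6 thick (last 16 mm at the tip only 15 wide), under a wooden grip; cuts on its underside. Origin mid-underside, +x to the tip, z up. Grip: bar 90 mm long, 24 wide (y), 12 to 46 mm above the underside, its middle 20 mm behind the origin, so more blade shows at the tip. About 0.3 kg. Lies on a 6 mm plywood tool board. Forward means tip leading.
- file_tip (a point): The tip of the file: on the underside, 90 mm ahead of its origin.
- file_grip (a point): A good place to hold the file: inside the wooden grip, 20 mm behind the file's origin and 30 mm above its underside; the grip is 24 mm wide here.
- rest: The file's rest: a low, dark wooden open tray fixed to the bench, 210 mm (x) by 56 mm (y) by 18 mm high, walls and floor 6 mm, inside 198 by 44 mm. Origin at the centre of its underside, x along its length. The file lies in it lengthwise, either way round.
- rubbing_block: Bystander beside the file on the tool board (they swap places): rubbing block with the same grip but a short, wider, pale wooden sole 110 by 34 by 12 mm; 46 mm tall. Origin at the centre of its underside.
- rule: Bystander: steel rule 160 by 25 by 4 mm, flat beside the rest; origin at the centre of its underside.
- weight: Bystander: dark steel press weight 70 by 44 by 35 mm with a brass knob to 53 mm, on the other side of the rest; origin at the centre of its underside.
- glue: Bystander: white glue bottle, 60 mm diameter, 150 mm tall; origin at the centre of its underside.
- jar: Bystander: open glass jar, 76 mm diameter, 100 mm tall; origin at the centre of its underside.
- spool: Bystander: wooden thread spool, 52 mm diameter, 48 mm tall, between robot and clamp; origin at the centre of its underside.

How it is judged:
On the way, in this order (a step that is already met when the one before it is completed fails the run):
1. first stroke begins: lever over, file flat and square on the edge, over 40 mm ahead of its middle, jaws pressed down 1.2 mm or more (value of joint lever above 0.85 rad and contact force between file and plate above 1 N and value of joint head above 0.0012 m and angle between file's own z axis and vertical below 0.2 rad and angle between the x axis of file and the x axis of clamp, either way round below 0.35 rad and x of edge in the frame of file above 0.04 m), for 0.05 s.
2. first stroke ends: still pressed and dragging the jaws along, the edge is over 30 mm behind the file's middle (contact force between file and plate above 1 N and value of joint head above 0.0012 m and angle between file's own z axis and vertical below 0.2 rad and angle between the x axis of file and the x axis of clamp, either way round below 0.35 rad and (value of joint carriage above 0.0007 m or value of joint carriage below -0.0007 m) and x of edge in the frame of file below -0.03 m), for 0.05 s.
3. first stroke: the file is lifted 6 mm or more off the edge before its middle is back over it (z of edge in the frame of file below -0.006 m and x of edge in the frame of file below 0 m), for 0.05 s.
4. second stroke begins: lever over, file flat and square on the edge, over 40 mm ahead of its middle, jaws pressed down 1.2 mm or more (all of step 1), for 0.05 s.
5. second stroke ends: still pressed and dragging the jaws along, the edge is over 30 mm behind the file's middle (all of step 2), for 0.05 s.
6. second stroke: the file is lifted 6 mm or more off the edge before its middle is back over it (all of step 3), for 0.05 s.
7. third stroke begins: lever over, file flat and square on the edge, over 40 mm ahead of its middle, jaws pressed down 1.2 mm or more (all of step 4), for 0.05 s.
8. third stroke ends: still pressed and dragging the jaws along, the edge is over 30 mm behind the file's middle (all of step 5), for 0.05 s.
9. third stroke: the file is lifted 6 mm or more off the edge before its middle is back over it (all of step 6), for 0.05 s.
10. the file is set down in its rest while still held, not dropped (x of file in the frame of rest between -0.02 and 0.02 m and y of file in the frame of rest between -0.015 and 0.015 m and z of file in the frame of rest below 0.012 m and angle between file's own z axis and vertical below 0.1 rad and contact force between the fingers and file above 0.5 N), for 0.05 s.
At the end, for the whole second after the job is handed in: The file lies still and released, flat in its rest (origin within 20 mm lengthwise and 15 mm sideways of the rest's centre, less than 12 mm above the rest's underside, tilted less than 0.1 rad), and the clamp's lever is over (more than 0.85 rad) (x of file in the frame of rest between -0.02 and 0.02 m and y of file in the frame of rest between -0.015 and 0.015 m and z of file in the frame of rest below 0.012 m and angle between file's own z axis and vertical below 0.1 rad and angle between the x axis of file and the x axis of rest, either way round below 0.2 rad and value of joint lever above 0.85 rad and linear speed of file below 0.02 m/s and contact force between the fingers and file below 0.1 N and contact force between file and plate below 0.1 N); the robot touches nothing.
It fails at once if the file is dragged backwards (heel leading) on the edge, pulling the jaws more than 2 mm back from their middle (contact force between file and plate above 1 N and ((x of file_tip in the frame of clamp above 0.015 m and value of joint carriage below -0.002 m) or (x of file_tip in the frame of clamp below -0.015 m and value of joint carriage above 0.002 m))).
It fails at once if the head is pressed down to its stop (more than 11 of 12 mm) (value of joint head above 0.011 m).
It fails at once if the rubbing block, rule, press weight or spool is moved more than 25 mm (distance of any of rubbing_block, rule, weight, spool from where it was at the start of the episode above 0.025 m).
It fails at once if the glue bottle or the jar is moved more than 25 mm or tipped over (distance of any of glue, jar from where it was at the start of the episode above 0.025 m or angle between any of glue, jar's own z axis and vertical above 0.5 rad).
It also fails if it takes over 64 s, if anything falls off the work surface, if the arm or the gripper's body presses on something with over 40 N, if the wrist force passes 120 N, or if a joint passes its speed limit or range.

## Working session

There is one attempt and no reset: what is moved stays moved. The work goes in short steps, each a Python script; the robot and the scene stay as the last script left them, time stands still between calls to the robot, and variables do not carry over. Pictures are saved under pics/ and viewed, and the job is handed in when it is done.

```bash
ls -la && mkdir -p pics && python3 - <<'E'
from workcell import env, move_gripper, eyes, ticket
import cv2
o=env.get_obs(); print({k:o[k] for k in ("clock","tool_pos","tcp_rot","width","force")})
for c in ("side","top","wrist"):
    im=eyes.snapshot(c); cv2.imwrite(f"pics/{c}0.png",im)
    cal=eyes.calibration(c); print(c,cal)
print(env.get_obs()["clock"])
E
```

```text
total 12
drwxr-xr-x  3 agent agent 4096 Dec  6 21:48 .
drwxr-xr-x 23 root  root  4096 Dec  6 21:48 ..
drwxr-xr-x  2 agent agent 4096 Dec  6 21:48 pics
{'clock': 0.0, 'tool_pos': array([ 0.23091989, -0.58013433,  0.22146925]), 'tcp_rot': array([-1.54821523, -0.29656497,  0.29731033]), 'width': 0.08692403067038613, 'force': array([1.00563493, 0.57794752, 0.38416902])}
side {'intrinsics': array([[459.3600449 ,   0.        , 247.80424679],
       [  0.        , 459.3600449 , 195.33952967],
       [  0.        ,   0.        ,   1.        ]]), 'k1': -0.06071691921426941, 'view': array([[-0.97566619, -0.21921647, -0.00442903,  0.58378336],
       [ 0.150144  , -0.68269359,  0.71511275, -0.15600368],
       [-0.15978817,  0.69704634,  0.6989951 , -1.16515006],
       [ 0.        ,  0.        ,  0.        ,  1.        ]])}
top {'intrinsics': array([[471.41579901,   0.        , 264.73827282],
       [  0.        , 471.41579901, 182.89568327],
       [  0.        ,   0.        ,   1.        ]]), 'k1': -0.1513328925042761, 'view': array([[ 0.016837  , -0.99965076, -0.02036856, -0.00291749],
       [ 0.99461332,  0.01466135,  0.10261279, -0.60330894],
       [-0.10227832, -0.02198653,  0.99451281, -1.21645599],
       [ 0.        ,  0.        ,  0.        ,  1.        ]])}
wrist {'intrinsics': array([[269.631382  ,   0.        , 258.28479834],
       [  0.        , 269.631382  , 197.05970511],
       [  0.        ,   0.        ,   1.        ]]), 'k1': -0.04664085477047102, 'view': array([[-0.36987583,  0.92908039,  0.00122418,  0.62375422],
       [-0.90011585, -0.35801771, -0.24822326,  0.02902789],
       [-0.23018108, -0.09291368,  0.96870208, -0.39012445],
       [ 0.        ,  0.        ,  0.        ,  1.        ]])}
0.15
```

View pics/top0.png

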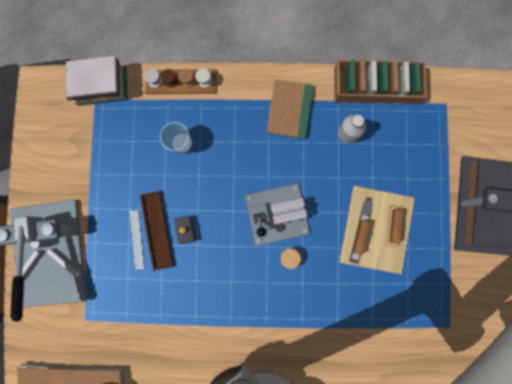

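View pics/side0.png

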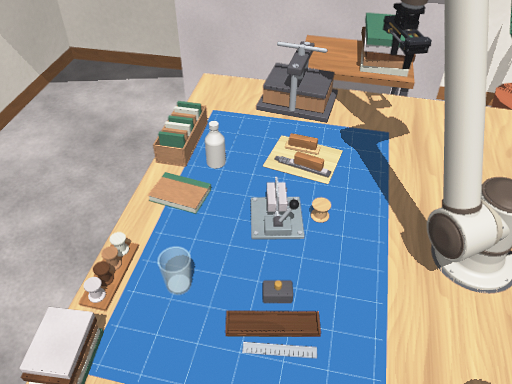

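View pics/wrist0.png

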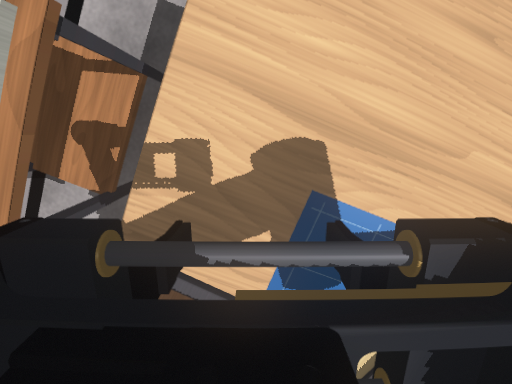

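The top view shows the clamp at about (278,215) with its lever knob at (262,232), lower left of it. The file is at (363,232) with its tip up, the rubbing block at (398,226), the rest at (157,230), the rule at (137,240) and the weight at (184,230). The side view agrees. Next I'll run the networks on both views.

```bash
cat > h.py <<'E'
from workcell import env, move_gripper, eyes, ticket
import cv2, numpy as np
from scipy.spatial.transform import Rotation as R
from scipy.optimize import least_squares
def proj(cal,P):
    P=np.atleast_2d(P).astype(float); V=cal["view"]; c=P@V[:3,:3].T+V[:3,3]
    s=np.c_[c[:,0]/-c[:,2], -c[:,1]/-c[:,2]]
    r2=(s**2).sum(1,keepdims=True); s=s*(1+cal["k1"]*r2)
    K=cal["intrinsics"]; return np.c_[s[:,0]*K[0,0]+K[0,2], s[:,1]*K[1,1]+K[1,2]]
def ray(cal,uv):
    K=cal["intrinsics"]
    s=cv2.undistortPoints(np.array([[uv]],float),K,np.array([cal["k1"],0,0,0,0.]))[0,0]
    d=np.array([s[0],-s[1],-1.]); V=cal["view"]
    return -V[:3,:3].T@V[:3,3], V[:3,:3].T@(d/np.linalg.norm(d))
def onz(cal,uv,z):
    o,d=ray(cal,uv); return o+d*(z-o[2])/d[2]
def tri(obs):
    A=np.zeros((3,3));b=np.zeros(3)
    rs=[ray(c,u) for c,u in obs]
    for o,d in rs:
        M=np.eye(3)-np.outer(d,d);A+=M;b+=M@o
    p=np.linalg.solve(A,b)
    return p,[np.linalg.norm((np.eye(3)-np.outer(d,d))@(p-o)) for o,d in rs]
E
python3 - <<'E'
from h import *
cals={c:eyes.calibration(c) for c in ("top","side")}
import pickle
out={}
for n in ["clamp","plate","edge","lever_tip","file","file_tip","file_grip","rest","weight","spool","glue","jar","rule","rubbing_block"]:
    obs=[]
    for c in ("top","side"):
        d=eyes.spot_point(c,n)
        if d: obs.append((cals[c],d[0]["uv"])); s=[(np.round(x["uv"],1).tolist(),round(x["p"],2)) for x in d[:2]]
        else: s=None
        print(n,c,s,end=" ")
    if len(obs)==2:
        p,e=tri(obs); print("\n   ",p.round(4),np.round(e,4))
print(env.get_obs()["clock"])
E
```

```text
clamp top [([278.6, 212.0], 0.89), ([159.3, 229.5], 0.74)] clamp side [([273.9, 220.4], 0.65)] 
    [ 0.5298 -0.0315 -0.0215] [0.0008 0.0008]
plate top [([288.5, 216.2], 0.42), ([133.1, 237.3], 0.18)] plate side [([300.7, 151.8], 0.72), ([276.2, 195.4], 0.53)] 
    [ 0.4932 -0.0527  0.2171] [0.017 0.017]
edge top [([291.2, 209.9], 0.52)] edge side [([275.0, 184.3], 0.4), ([272.3, 201.0], 0.19)] 
    [ 0.5336 -0.0619  0.088 ] [0.0034 0.0034]
lever_tip top [([256.8, 230.4], 0.59), ([185.5, 230.4], 0.27)] lever_tip side [([293.9, 204.1], 0.51)] 
    [0.4761 0.0223 0.109 ] [0.0015 0.0015]
file top [([361.0, 227.9], 0.69)] file side [([300.1, 164.7], 0.65)] 
    [ 0.4891 -0.2531  0.0059] [0.0008 0.0008]
file_tip top [([369.0, 197.5], 0.71)] file_tip side [([275.6, 160.8], 0.88)] 
    [ 0.5712 -0.2791 -0.0144] [0.0007 0.0007]
file_grip top [([362.4, 238.5], 0.93)] file_grip side [([312.7, 158.5], 0.75)] 
    [ 0.457  -0.2512  0.0385] [0.0034 0.0034]
rest top [([157.3, 230.7], 0.82)] rest side [([273.3, 325.4], 0.97)] 
    [ 0.4715  0.2996 -0.0076] [0.0002 0.0002]
weight top [([183.7, 229.4], 0.75)] weight side [([277.3, 298.7], 0.87)] 
    [ 0.476   0.2266 -0.0094] [0.0005 0.0005]
spool top [([287.0, 259.3], 0.68), ([347.6, 136.9], 0.18)] spool side [([318.7, 216.5], 0.94)] 
    [ 0.4055 -0.0556 -0.0024] [0.0039 0.0039]
glue top [([344.3, 134.6], 0.77)] glue side [([217.4, 163.2], 0.88)] 
    [ 0.7423 -0.2088  0.0028] [0.0002 0.0002]
jar top [([183.6, 144.5], 0.81)] jar side [([181.1, 284.3], 0.81), ([271.7, 326.6], 0.59)] 
    [ 0.7126  0.2356 -0.0119] [0.0006 0.0006]
rule top [([135.3, 240.3], 0.94)] rule side [([281.2, 348.1], 0.76), ([317.0, 217.1], 0.74)] 
    [0.444  0.3569 0.0047] [0.0003 0.0003]
rubbing_block top [([393.7, 224.1], 0.66), ([347.3, 132.4], 0.42)] rubbing_block side [([301.7, 149.7], 0.96)] 
    [ 0.4981 -0.3462 -0.0091] [0.0016 0.0016]
1.55
```

```bash
python3 - <<'E'
from h import *
t=cv2.imread("pics/top0.png"); s=cv2.imread("pics/side0.png")
def crop(im,x0,y0,w,h,k,n): cv2.imwrite(n,cv2.resize(im[y0:y0+h,x0:x0+w],None,fx=k,fy=k,interpolation=cv2.INTER_CUBIC))
crop(t,235,175,90,70,8,"pics/c1.png"); crop(t,335,180,85,95,6,"pics/c2.png"); crop(s,240,170,100,75,8,"pics/c3.png")
for c in ("top","side"):
    cal=eyes.calibration(c)
    for n in ("file","rest","plate","lever","clamp"):
        d=eyes.trace(c,n)
        for q in d[:1]:
            m=q["region"].astype(np.uint8); cs=max(cv2.findContours(m,0,1)[0],key=cv2.contourArea)
            r=cv2.minAreaRect(cs); b=cv2.boxPoints(r)
            z={"file":.012,"rest":.018,"clamp":.012,"plate":.095,"lever":.1}[n]
            P=np.array([onz(cal,p,z) for p in b]); e=P[1]-P[0]; f=P[2]-P[1]
            print(c,n,round(q["p"],2),q["bbox"],P.mean(0).round(4)[:2],[ (round(float(np.linalg.norm(v)),4),round(float(np.degrees(np.arctan2(v[1],v[0]))),1)) for v in (e,f)])
E
```

```text
top file 0.63 [347.6, 197.0, 371.7, 263.2] [ 0.4825 -0.2559] [(0.181, -14.5), (0.0333, -103.7)]
top rest 0.85 [142.8, 190.5, 172.1, 269.9] [0.4741 0.2965] [(0.059, -79.7), (0.2096, -168.5)]
top plate 0.73 [128.2, 213.2, 147.8, 267.9] [0.4483 0.3278] [(0.0254, -83.5), (0.1453, -172.4)]
top lever 0.4 [255.3, 218.9, 266.6, 235.0] [0.4849 0.0125] [(0.0248, -89.1), (0.0421, -179.0)]
top clamp 0.91 [244.0, 181.7, 307.3, 245.9] [ 0.5228 -0.0263] [(0.1538, -77.0), (0.1435, -167.3)]
side file 0.64 [275.9, 150.3, 327.7, 176.0] [ 0.4826 -0.2649] [(0.0815, -90.2), (0.1847, 167.0)]
side rest 0.85 [229.0, 308.7, 323.1, 338.2] [0.4718 0.308 ] [(0.0697, -76.5), (0.2184, -169.0)]
side lever 0.57 [282.1, 201.2, 302.4, 219.6] [0.4859 0.0351] [(0.0821, -115.2), (0.0299, 134.8)]
side clamp 0.88 [247.5, 182.9, 301.8, 239.7] [ 0.5274 -0.0505] [(0.2267, -78.6), (0.1539, -169.8)]
```

View pics/c1.png

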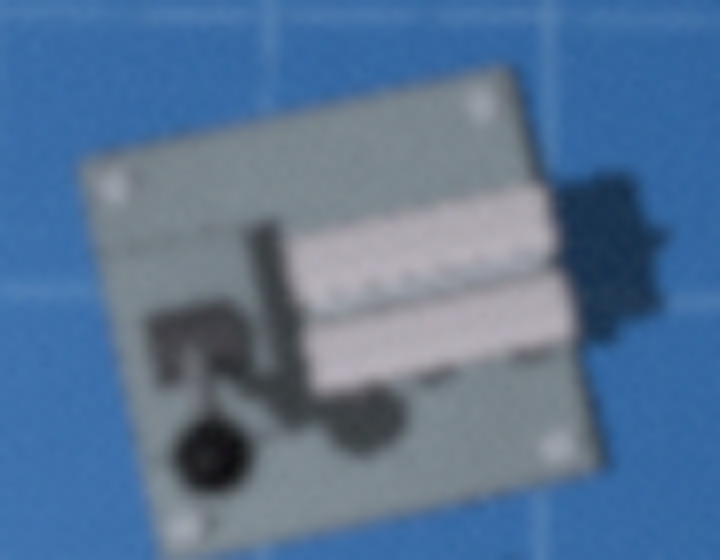

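View pics/c2.png

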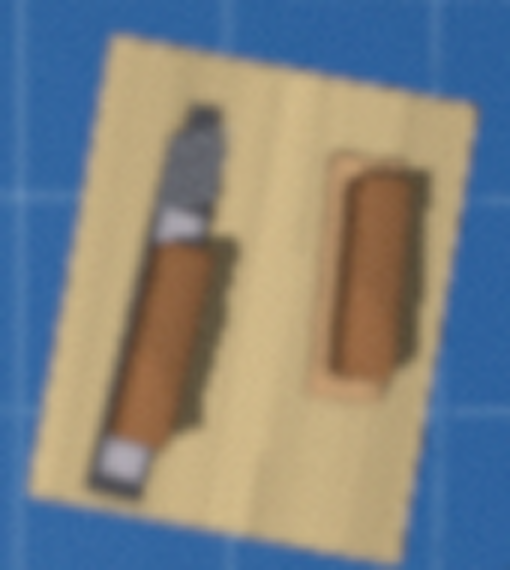

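View pics/c3.png

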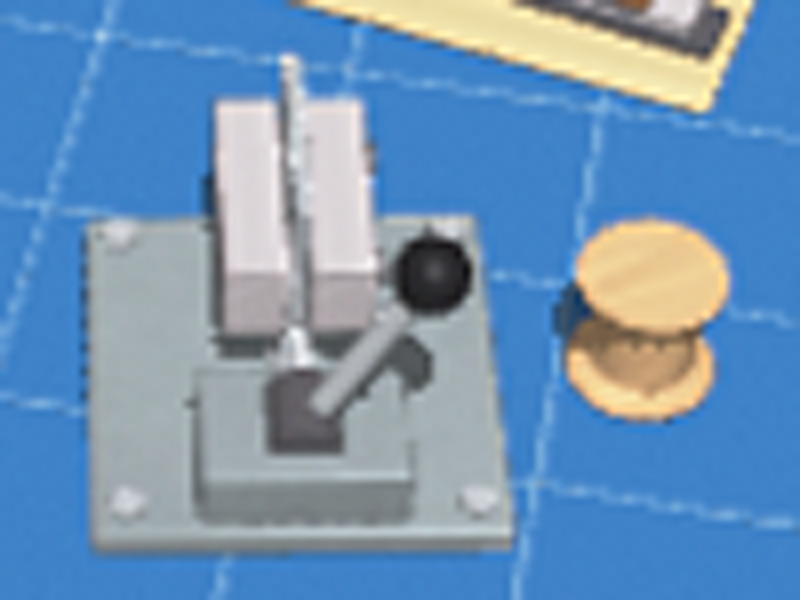

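In the zooms, the clamp's corners read clearly in both views and the knob is at (261.6,231.6) in top and (294,204.5) in side. I'll fit the clamp from its corners and the knob, then move over it for a wrist view.

```bash
python3 - <<'E'
from h import *
ct,cs=eyes.calibration("top"),eyes.calibration("side")
C=np.array([[.07,.075,.012],[.07,-.075,.012],[-.07,-.075,.012],[-.07,.075,.012]])
T=np.array([[245.2,195],[299,183.1],[310.6,233.5],[255.6,244.7]])
S=np.array([[251.5,237.5],[251.2,197.6],[299.4,197.2],[304.4,236.9]])
kt=np.array([261.6,231.6]); ks=np.array([294,204.5])
kp,e=tri([(ct,kt),(cs,ks)]); print("knob tri",kp.round(4),np.round(e,4))
def f(p):
    M=R.from_euler("z",p[2]).as_matrix()
    W=C@M.T+[p[0],p[1],0]
    return np.r_[(proj(ct,W)-T).ravel(),(proj(cs,W)-S).ravel()]
r=least_squares(f,[.523,-.026,.2],loss="soft_l1"); print(r.x.round(4),np.degrees(r.x[2]).round(2)); print(r.fun.reshape(-1,2).round(1).tolist())
k=R.from_euler("z",-r.x[2]).as_matrix()@(kp-[r.x[0],r.x[1],0]); print("knob in clamp",k.round(4),"angle",np.arctan2(k[0],k[2]-.034)+.5)
# top only/side only
r1=least_squares(lambda p:f(p)[:8],[.523,-.026,.2]);r2=least_squares(lambda p:f(p)[8:],[.523,-.026,.2]);print(r1.x,r2.x)
M=R.from_rotvec(env.get_obs()["tcp_rot"]).as_matrix(); print(M.round(2))
for c in ("top","side"): print(proj(eyes.calibration(c),R.from_euler("z",r.x[2]).as_matrix()@[0,-.03,.095]+[r.x[0],r.x[1],0]))
V=eyes.calibration("wrist")["view"]; print("cam in tool", M.T@(-V[:3,:3].T@V[:3,3]-env.get_obs()["tool_pos"]), M.T@(-V[:3,:3].T[:,2]))
E
```

```text
knob tri [0.475  0.0109 0.0963] [0.0002 0.0002]
[ 0.5226 -0.0261  0.2266] 12.98
[[-1.4, -0.8], [-0.6, -0.6], [-0.9, 0.2], [-1.0, 0.8], [0.1, -2.5], [-0.2, -2.5], [0.6, -2.5], [0.5, -2.3]]
knob in clamp [-0.0381  0.0468  0.0963] angle -0.04853865962434023
[ 0.52234308 -0.02869561  0.22755503] [ 0.52169405 -0.01707436  0.22681868]
[[ 0.93 -0.   -0.37]
 [ 0.37  0.    0.93]
 [-0.   -1.    0.  ]]
[[288.53438251 210.11381386]]
[[277.5112276  184.37518312]]
cam in tool [-0.06868239 -0.16264693  0.00058853] [ 2.48342228e-01  9.68672279e-01 -3.91311618e-04]
```

```bash
cat >> h.py <<'E'
def ori(psi):
    z=np.array([-np.sin(psi),np.cos(psi),0]); y=np.array([0,0,-1.]); x=np.cross(y,z)
    return R.from_matrix(np.c_[x,y,z]).as_rotvec()
def T(): return round(env.get_obs()["clock"],2)
E
python3 - <<'E'
from h import *
q=env.inverse_kinematics([.385,-.03,.22],ori(.2266)); print(q)
env.reach([.385,-.03,.22],ori(.2266)); print(T())
move_gripper(0.0)
print(T(),env.get_obs()["width"],env.get_obs()["tool_pos"].round(4),env.get_obs()["force"].round(2))
import pickle
cal=eyes.calibration("wrist"); im=eyes.snapshot("wrist"); cv2.imwrite("pics/w1.png",im); pickle.dump(cal,open("w1.pkl","wb"))
for n in ("lever_tip","edge","clamp"):
    print(n,[(np.round(x["uv"],1).tolist(),round(x["p"],2)) for x in eyes.spot_point("wrist",n)[:2]])
E
```

```text
[ 0.3488709  -0.03635644 -0.52677216  0.         -1.0803806  -1.69306722]
4.11
5.63 0.0007087180378535014 [ 0.385 -0.03   0.22 ] [ 0.01  1.01 -0.68]
lever_tip []
edge []
clamp []
```

View pics/w1.png

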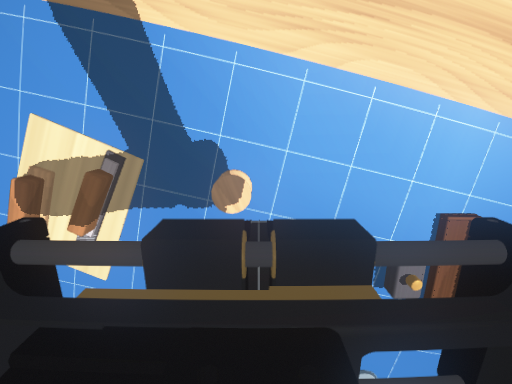

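The wrist camera looks toward the robot side of the fingers, with the spool at (232,190) and the file at about (90,200). It can't see the clamp from here. The lever pose from the top and side views is good enough for a force-guided push, so I'll push now and take a wrist look from beyond the clamp afterwards.

```bash
cat >> h.py <<'E'
CL=[.5226,-.0275,.2266]
def cw(p,cl=None):
    cl=cl or CL
    return R.from_euler("z",cl[2]).as_matrix()@np.array(p,float)+[cl[0],cl[1],0]
E
python3 - <<'E'
from h import *
env.line_to(cw([-.092,.047,.16]),velocity=.25)
env.line_to(cw([-.092,.047,.085]),velocity=.15)
u=cw([1,0,0])-cw([0,0,0])
f0=env.get_obs()["force"]@u
env.line_to(cw([-.035,.047,.085]),velocity=.12); print(T(),env.get_obs()["force"]@u-f0)
env.line_to(cw([-.01,.047,.088]),velocity=.12); print(T(),env.get_obs()["force"]@u-f0)
x=-.01
while x<.03:
    x+=.004
    env.line_to(cw([x,.047,.088]),velocity=.08); f=env.get_obs()["force"]@u-f0; print(round(x,3),round(f,2),T())
    if f<-7: break
cv2.imwrite("pics/top1.png",eyes.snapshot("top"));cv2.imwrite("pics/side1.png",eyes.snapshot("side"))
E
```

```text
7.56 -0.47623378602525307
7.92 0.07577492993350468
-0.006 0.2 8.17
-0.002 0.31 8.42
0.002 -0.7 8.67
0.006 -0.5 8.92
0.01 -0.09 9.17
0.014 -0.17 9.42
0.018 -5.24 9.67
0.022 -12.97 9.92
```

```bash
python3 - <<'E'
from h import *
t=cv2.imread("pics/top1.png"); s=cv2.imread("pics/side1.png")
a=cv2.resize(t[170:250,230:330],None,fx=4,fy=4,interpolation=cv2.INTER_CUBIC);b=cv2.resize(s[160:240,240:340],None,fx=4,fy=4,interpolation=cv2.INTER_CUBIC)
cv2.imwrite("pics/c4.png",np.hstack([a,b]))
E
```

```text
(no output)
```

View pics/c4.png

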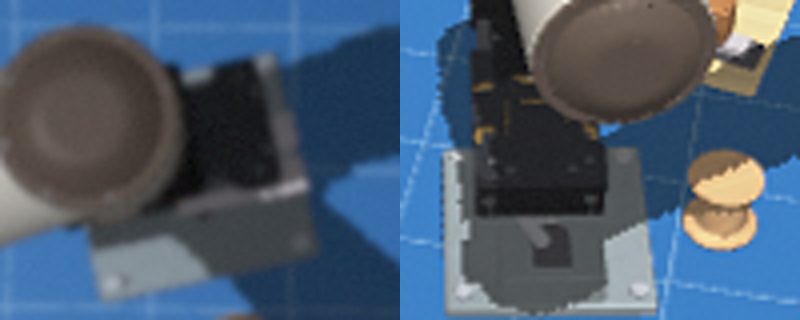

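The side view shows the shaft now leaning to +x, and the force rose sharply there, so the lever looks to be at its stop. I'll back off, then look from the far side.

```bash
python3 - <<'E'
from h import *
import pickle
env.line_to(cw([.005,.047,.09]),velocity=.15)
env.line_to(cw([.005,.04,.20]),velocity=.3)
env.line_to(cw([.10,-.0,.25]),velocity=.3)
cal=eyes.calibration("wrist"); im=eyes.snapshot("wrist"); cv2.imwrite("pics/w2.png",im); pickle.dump(cal,open("w2.pkl","wb"))
print(T(),env.get_obs()["force"].round(2),env.get_obs()["tool_pos"].round(4))
for n in ("lever_tip","edge","clamp"):
    print(n,[(np.round(x["uv"],1).tolist(),round(x["p"],2)) for x in eyes.spot_point("wrist",n)[:2]])
cv2.imwrite("pics/top2.png",eyes.snapshot("top"));cv2.imwrite("pics/side2.png",eyes.snapshot("side"))
E
```

```text
11.38 [ 0.75 -0.21  0.14] [ 0.619  -0.0051  0.2476]
lever_tip [([298.8, 133.8], 0.62)]
edge [([233.8, 100.1], 0.69)]
clamp [([259.6, 108.8], 0.69)]
```

View pics/w2.png

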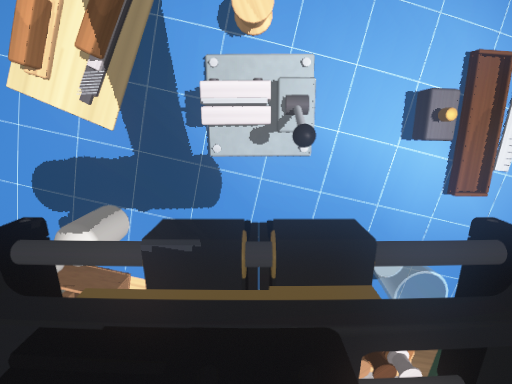

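View pics/side2.png

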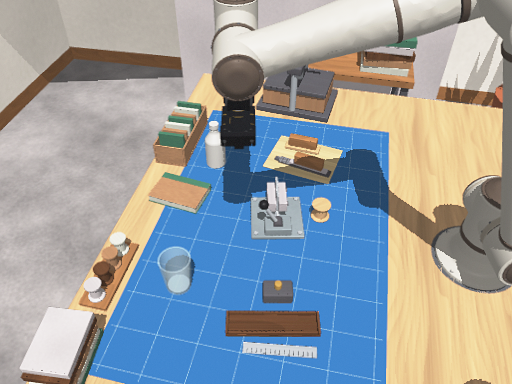

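The wrist view shows the whole clamp around (260,105), with the knob at (304,134) on the +x side. The rest's corners are at (465,52) to (455,195) and the file tip is at (90,100). I'll zoom in to get corners.

```bash
python3 - <<'E'
import cv2
w=cv2.imread("pics/w2.png")
def z(x,y,ww,h,k,n): cv2.imwrite(n,cv2.resize(w[y:y+h,x:x+ww],None,fx=k,fy=k,interpolation=cv2.INTER_CUBIC))
z(195,45,130,120,6,"pics/c5.png"); z(440,40,72,165,3.5,"pics/c6.png")
E
```

```text
(no output)
```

View pics/c5.png

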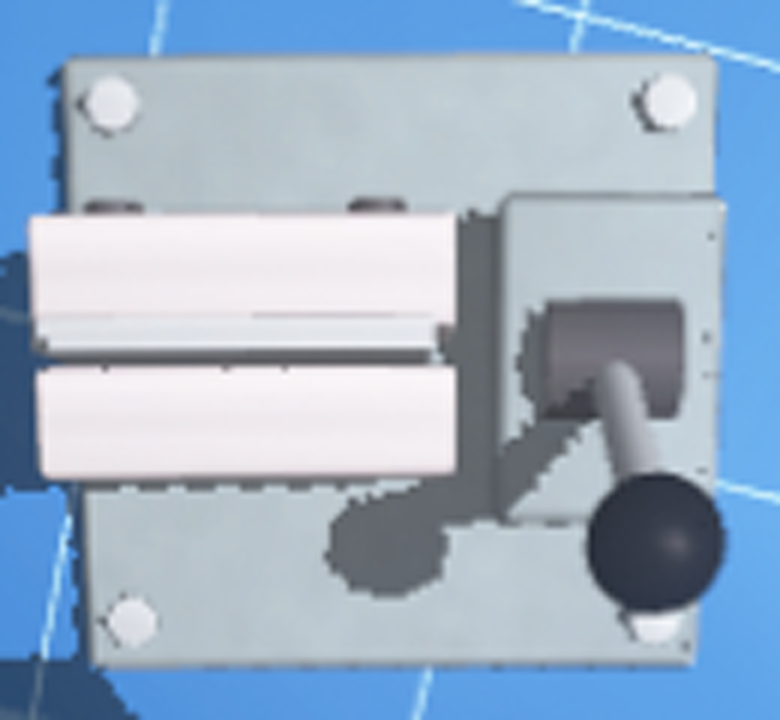

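View pics/c6.png

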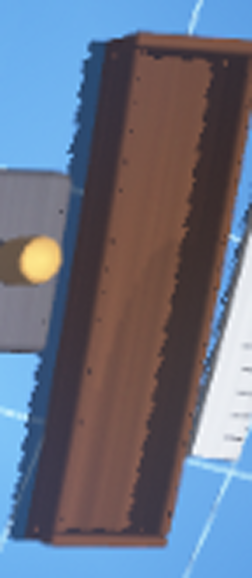

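```bash
python3 - <<'E'
from h import *
import pickle
cal=pickle.load(open("w2.pkl","rb"))
px=lambda c,k,o:(np.array(c,float)+.5)/k-.5+o
W=px([[68,58],[718,58],[692,664],[92,664]],6,[195,45])
C=np.array([[-.07,-.075,.012],[-.07,.075,.012],[.07,.075,.012],[.07,-.075,.012]])
def f(p,C,W,full=False):
    Q=C@R.from_euler("z",p[2]).as_matrix().T+[p[0],p[1],p[3] if len(p)>3 else 0]
    return (proj(cal,Q)-W).ravel()
r=least_squares(f,[.52,-.026,.22],args=(C,W)); print("clamp",r.x.round(4),r.fun.round(2))
r4=least_squares(f,[.52,-.026,.22,0],args=(C,W)); print("with z",r4.x.round(4),r4.fun.round(2))
cl=list(r.x)
for z in (.104,): 
    p=onz(cal,px([655,543],6,[195,45]),z); k=R.from_euler("z",-cl[2]).as_matrix()@(p-[cl[0],cl[1],0]); print("knob clamp",k.round(4))
# jaws outline top z=.071
J=px([[30,214],[455,214],[455,472],[43,472]],6,[195,45])
for q in J: print("jaw",(R.from_euler("z",-cl[2]).as_matrix()@(onz(cal,q,.071)-[cl[0],cl[1],0])).round(4))
for q in px([[30,322],[440,318],[437,348],[42,348]],6,[195,45]): print("plate",(R.from_euler("z",-cl[2]).as_matrix()@(onz(cal,q,.095)-[cl[0],cl[1],0])).round(4))
D=np.array([[-.105,-.028,.018],[.105,-.028,.018],[.105,.028,.018]])
rr=least_squares(f,[.47,.3,.17],args=(D,px([[113,38],[36,543],[166,545]],3.5,[440,40]))); print("rest wrist",rr.x.round(4),rr.fun.round(2))
# reproject rest / clamp into top & side
import itertools
for c,img in (("top","top2"),("side","side2")):
    cc=eyes.calibration(c); im=cv2.imread(f"pics/{img}.png"); im=cv2.resize(im,None,fx=3,fy=3,interpolation=cv2.INTER_CUBIC)
    for p,hx,hy,hz in ((cl,.07,.075,.012),(rr.x,.105,.028,.018)):
        Q=np.array([[hx,hy,hz],[hx,-hy,hz],[-hx,-hy,hz],[-hx,hy,hz]])@R.from_euler("z",p[2]).as_matrix().T+[p[0],p[1],0]
        cv2.polylines(im,[((proj(cc,Q)+.5)*3-.5).round().astype(int)],True,(0,0,255),1)
    o=(350,450) if c=="top" else (640,480)
    cv2.imwrite(f"pics/ov_{c}.png",im[o[1]:o[1]+600,o[0]:o[0]+700] if c=="side" else im[o[1]:o[1]+450,o[0]:o[0]+700])
E
```

```text
clamp [ 0.522  -0.0247  0.226 ] [-0.91 -0.89  0.88 -0.85  0.99  1.09 -0.96  1.08]
with z [ 0.5212 -0.0249  0.226  -0.0075] [ 0.13 -0.06 -0.16 -0.02  0.09  0.05 -0.06  0.04]
knob clamp [0.0376 0.0481 0.104 ]
jaw [-0.0254 -0.0718  0.071 ]
jaw [-0.0251  0.0119  0.071 ]
jaw [0.0242 0.0123 0.071 ]
jaw [ 0.0241 -0.0714  0.071 ]
plate [-0.0025 -0.0678  0.095 ]
plate [-0.003   0.0082  0.095 ]
plate [0.0024 0.0077 0.095 ]
plate [ 0.0022 -0.0657  0.095 ]
rest wrist [0.4735 0.2936 0.2438] [-0.16 -1.99  1.66  1.81 -1.42  0.62]
```

View pics/ov_top.png

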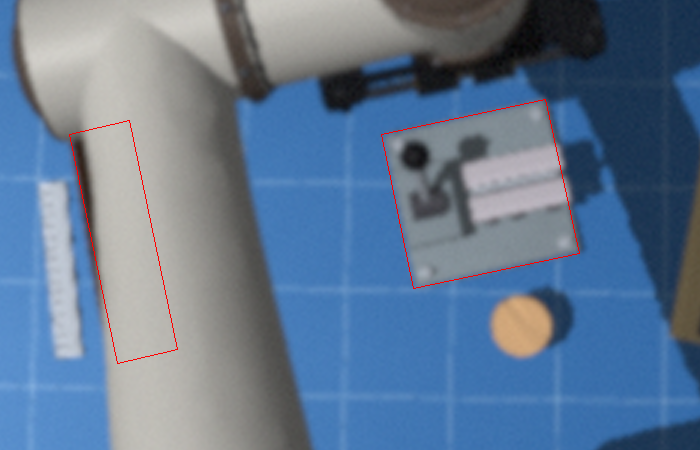

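View pics/ov_side.png

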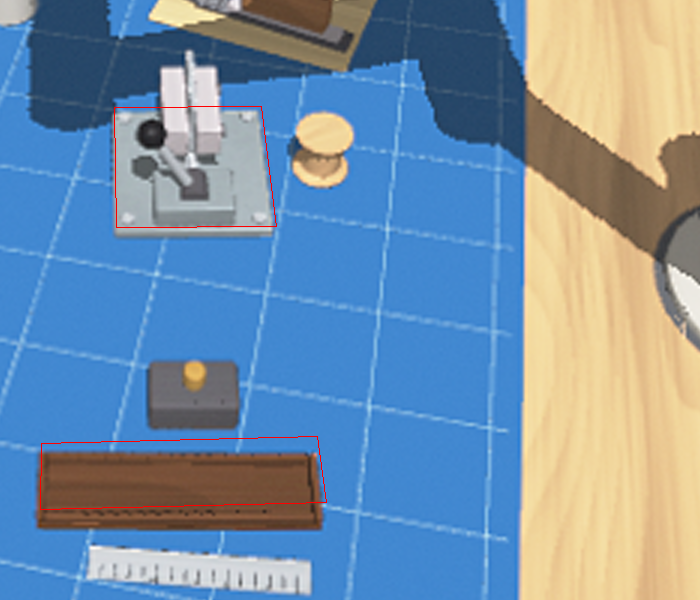

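The knob sits at x = +37.6 mm in the clamp frame, so the lever is at about 1.0 rad. The clamp's wrist and top fits agree to a few mm at (0.522,-0.026, yaw 0.226). Next I'll go and look at the file.

```bash
sed -i 's/^CL=.*/CL=[.522,-.0257,.2262]/' h.py && python3 - <<'E'
from h import *
import pickle
env.reach([.585,-.27,.22],ori(-.23)); print(T())
move_gripper(.087); print(T())
cal=eyes.calibration("wrist"); im=eyes.snapshot("wrist"); cv2.imwrite("pics/w3.png",im); pickle.dump(cal,open("w3.pkl","wb"))
print(T(),env.get_obs()["tool_pos"].round(4))
for n in ("file","file_tip","file_grip"):
    print(n,[(np.round(x["uv"],1).tolist(),round(x["p"],2)) for x in eyes.spot_point("wrist",n)[:2]])
x0,y0=120,0
cv2.imwrite("pics/w3z.png",cv2.resize(im[0:220,150:420],None,fx=2.7,fy=2.7,interpolation=cv2.INTER_CUBIC))
E
```

```text
12.68
14.2
14.25 [ 0.585 -0.27   0.22 ]
file [([254.0, 101.7], 0.94)]
file_tip [([252.1, 166.7], 0.66)]
file_grip [([252.7, 80.5], 0.55)]
```

View pics/w3.png

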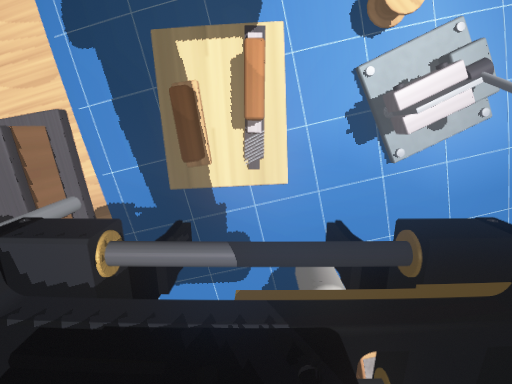

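View pics/w3z.png

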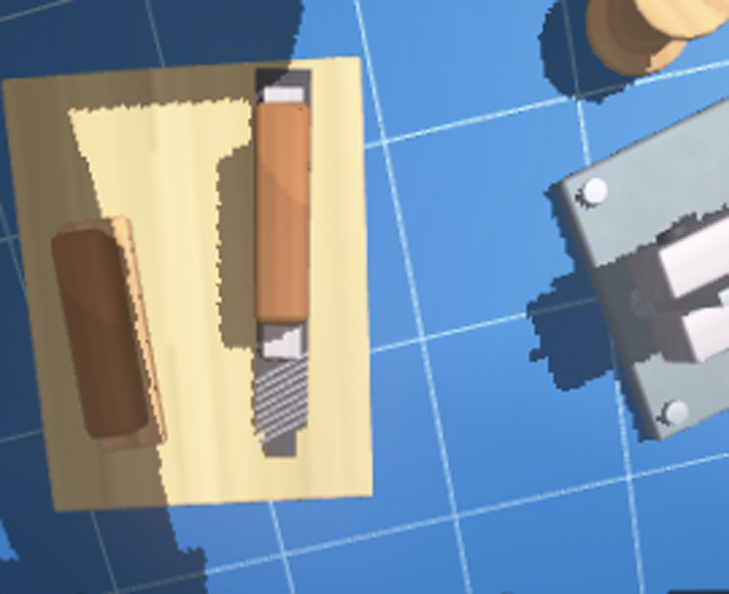

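The file runs nearly vertically in the wrist view. The heel is at about (255,26), the tip at (253,169), and the grip spans rows 38 to 118 at columns 244 to 264. The rubbing block is at (189,122), well clear. Now I'll fit the file pose.

```bash
python3 - <<'E'
from h import *
import pickle
cal=pickle.load(open("w3.pkl","rb"))
px=lambda c:(np.array(c,float)+.5)/2.7-.5+[150,0]
W=px([[257,70],[312,70],[257,103],[309,103],[255.5,320],[308,320],[264,457],[296,457]])
C=np.array([[-.09,-.013,.012],[-.09,.013,.012],[-.065,-.012,.052],[-.065,.012,.052],[.025,-.012,.052],[.025,.012,.052],[.09,-.0075,.012],[.09,.0075,.012]])
def f(p):
    Q=C@R.from_euler("z",p[2]).as_matrix().T+[p[0],p[1],p[3] if len(p)>3 else 0]
    return (proj(cal,Q)-W).ravel()
r=least_squares(f,[.48,-.256,-.2]);print(r.x.round(4),r.fun.reshape(-1,2).round(1).tolist())
r=least_squares(f,[.48,-.256,-.2,0]);print(r.x.round(4),r.fun.reshape(-1,2).round(1).tolist())
# independent: top view with network + tri grip between wrist and top/side
ct,cs=eyes.calibration("top"),eyes.calibration("side")
gt=px([282,211]) # grip top centre
print("grip centre wrist z.052",onz(cal,gt,.052))
# grip top centre in top0 : crop c2 scale 6 off (335,180)
g=(np.array([163,342])+.5)/6-.5+[335,180]
print("top z.052",onz(ct,g,.052), "tri",tri([(ct,g),(cal,gt)]))
print(env.inverse_kinematics([.48,-.25,.05],ori(r.x[2])))
E
```

```text
[ 0.4829 -0.2517 -0.2436] [[-0.2, -0.3], [0.4, -0.1], [-1.1, -1.3], [1.1, -1.0], [-0.8, 1.3], [0.0, 1.5], [0.8, 0.1], [-0.2, 0.2]]
[ 0.4822 -0.2516 -0.2436 -0.0041] [[-0.1, 0.3], [0.3, 0.6], [-1.0, -0.8], [1.0, -0.5], [-0.7, 0.8], [-0.1, 1.1], [0.9, -0.8], [-0.2, -0.7]]
grip centre wrist z.052 [ 0.46204034 -0.24644794  0.052     ]
top z.052 [ 0.46546551 -0.24672949  0.052     ] tri (array([ 0.46454315, -0.2458968 ,  0.06077114]), [np.float64(0.0012632586443746003), np.float64(0.0012632586443746849)])
[-0.18043851  0.43514412 -0.41307774  0.         -0.72257447 -1.63395727]
```

The file is at (0.483,-0.252) with yaw -0.244. I'll grip it near its origin, which keeps the lever arms balanced over the stroke, with a narrowed opening to clear the rubbing block.

```bash
python3 - <<'E'
from h import *
F=np.array([.4828,-.2517]); y=-.2436; d=np.array([np.cos(y),np.sin(y)])
g=F+d*.002
env.reach([*g,.10],ori(y)); print(T())
move_gripper(.052); print(T())
env.line_to([*g,.0185],velocity=.12); print(T(),env.get_obs()["tool_pos"].round(4),env.get_obs()["force"].round(2))
move_gripper(0.0,60); o=env.get_obs(); print(T(),o["width"],o["force"].round(2),o["moment"].round(3))
env.line_to([*g,.10],velocity=.15); env.wait(.1)
o=env.get_obs(); print(T(),o["width"],o["force"].round(2),o["moment"].round(3))
for c in ("top","side","wrist"): cv2.imwrite(f"pics/{c}4.png",eyes.snapshot(c))
E
```

```text
15.07
15.95
16.77 [ 0.4853 -0.2524  0.019 ] [ 0.78 -0.9   0.23]
17.38 0.023656752182106916 [-0.66  1.05  1.19] [ 0.152  0.036 -0.003]
18.18 0.023814866779354914 [-0.8  -0.38 -3.27] [-0.12  -0.107 -0.094]
```

View pics/side4.png

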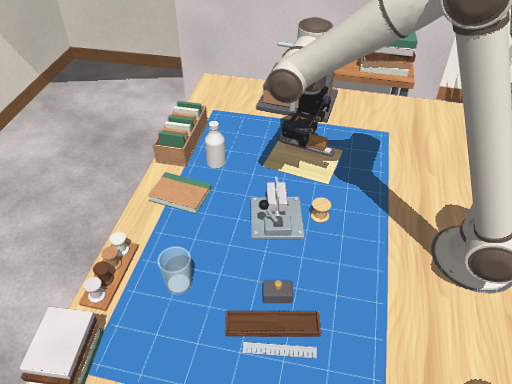

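View pics/wrist4.png

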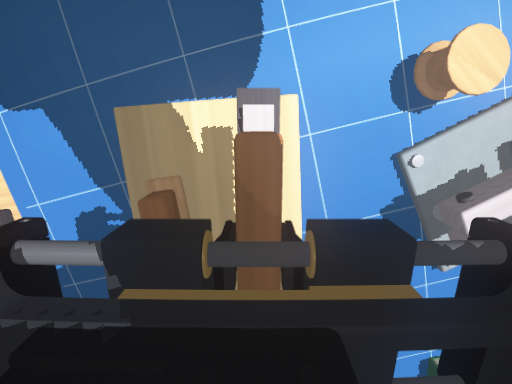

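The file is held straight with the heel at (258,88), width 23.8 mm, about 3.3 N of weight, and the board is undisturbed. I'll check the in-hand offset from the heel corners, then move above the start of the stroke and probe for contact.

```bash
python3 - <<'E'
from h import *
cal=eyes.calibration("wrist"); o=env.get_obs(); M=R.from_rotvec(o["tcp_rot"]).as_matrix()
for xh in (-.094,-.092,-.09,-.088,-.085):
    P=[o["tool_pos"]+M@np.array([xh,.007,s]) for s in (-.013,.013)]
    print(xh,proj(cal,P).round(1).tolist())
up=lambda x,z:cw([x,-.03,z])
print(up(-.055,.165), env.inverse_kinematics(up(-.055,.165),ori(CL[2])))
env.line_to([*o["tool_pos"][:2],.15],velocity=.25)
env.reach(up(-.055,.135),ori(CL[2])); print(T())
def fz(n=6):
    a=[]
    for _ in range(n): env.wait(.02); a.append(env.get_obs()["force"])
    return np.mean(a,0)
b=fz(10); print("base",b.round(2),T())
im=eyes.snapshot("wrist"); cv2.imwrite("pics/w5.png",im); cv2.imwrite("pics/side5.png",eyes.snapshot("side"))
env.line_to(up(-.055,.113),velocity=.1); print(.113,(fz()-b).round(2))
for z in (.110,.108,.106,.104,.102):
    env.line_to(up(-.055,z),velocity=.05); f=fz()-b; print(z,f.round(2),env.get_obs()["tool_pos"][2].round(4),T())
    if f[2]>3.0: break
im=eyes.snapshot("wrist"); cv2.imwrite("pics/w6.png",im); cv2.imwrite("pics/side6.png",eyes.snapshot("side"))
E
```

```text
-0.094 [[236.7, 84.5], [280.6, 84.5]]
-0.092 [[236.7, 88.1], [280.6, 88.1]]
-0.09 [[236.8, 91.6], [280.5, 91.6]]
-0.088 [[236.8, 95.1], [280.5, 95.1]]
-0.085 [[236.9, 100.4], [280.4, 100.4]]
[ 0.47512937 -0.06727095  0.165     ] [ 0.19884249  0.19259923 -0.42307409  0.         -0.95512301 -1.54343882]
19.44
base [ 0.12  0.15 -3.02] 19.61
0.113 [-0.19 -0.18  0.38]
0.11 [-0.07 -0.21  0.14] 0.1102 20.52
0.108 [ 0.04  0.02 -0.  ] 0.108 20.88
0.106 [-0.33 -0.15  2.7 ] 0.1063 21.23
0.104 [-0.37  0.01  4.11] 0.1042 21.57
```

```bash
python3 - <<'E'
import cv2,numpy as np
a,b=[cv2.resize(cv2.imread(f"pics/side{i}.png")[120:250,220:350],None,fx=3,fy=3,interpolation=cv2.INTER_CUBIC) for i in (5,6)]
cv2.imwrite("pics/c7.png",np.hstack([a,b]))
E
```

```text
(no output)
```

View pics/c7.png

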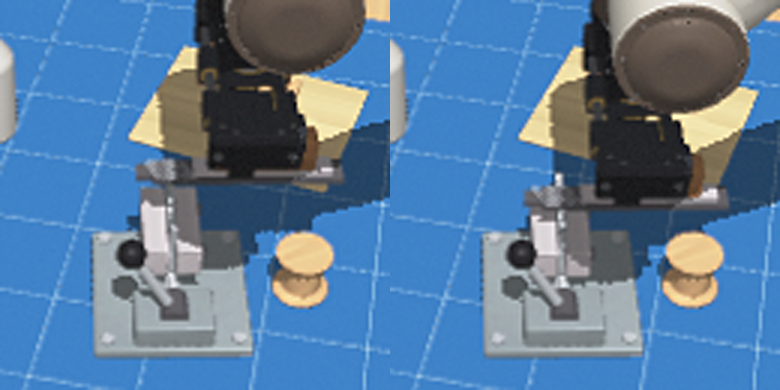

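View pics/w6.png

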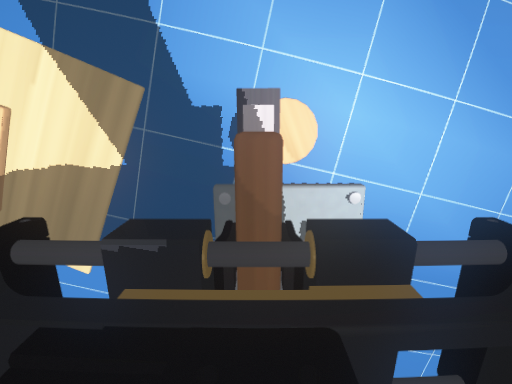

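Contact is at TCP z ≈ 0.108. At 0.104 the file presses with about 4.1 N, so the head has sunk roughly 4 mm. The file is level in the hand (heel still at row 88) and crosses the plate mid-edge, so stroke one goes now.

```bash
cat >> h.py <<'E'
up=lambda x,z:cw([x,-.03,z])
def fz(n=6):
    a=[]
    for _ in range(n): env.wait(.02); a.append(env.get_obs()["force"])
    return np.mean(a,0)
B=np.array([.12,.15,-3.02])
E
python3 - <<'E'
from h import *
env.line_to(up(0,.104),velocity=.08); print(((fz(3)-B)).round(2),T())
env.line_to(up(.055,.104),velocity=.08); print(((fz(3)-B)).round(2),env.get_obs()["tool_pos"].round(4),T())
cv2.imwrite("pics/w7.png",eyes.snapshot("wrist")); cv2.imwrite("pics/side7.png",eyes.snapshot("side"))
env.line_to(up(.055,.135),velocity=.12); print(((fz(3)-B)).round(2),T())
a=cv2.resize(cv2.imread("pics/side7.png")[120:250,220:350],None,fx=3,fy=3,interpolation=cv2.INTER_CUBIC)
b=cv2.resize(cv2.imread("pics/w7.png")[40:300,120:380],(390,390),interpolation=cv2.INTER_CUBIC)
cv2.imwrite("pics/c8.png",np.hstack([a,b]))
E
```

```text
[-1.44 -0.83  4.5 ] 22.57
[-1.53 -0.42  3.75] [ 0.5821 -0.0426  0.104 ] 23.46
[-0.24 -0.11  0.06] 24.02
```

View pics/c8.png

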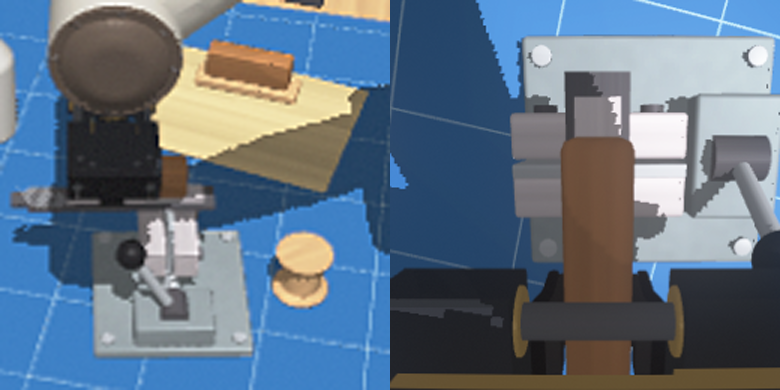

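Stroke one worked: about 3.8 N press and 1.6 N drag at the end, with the edge well behind the file's middle, then lifted clear. Strokes two and three follow the same way.

```bash
python3 - <<'E'
from h import *
for i in range(2):
    env.line_to(up(-.057,.135),velocity=.25)
    env.line_to(up(-.057,.112),velocity=.12)
    env.line_to(up(-.057,.104),velocity=.05); print("press",(fz(5)-B).round(2),T())
    env.line_to(up(.055,.104),velocity=.1); print("end",(fz(4)-B).round(2),T())
    cv2.imwrite(f"pics/s{i}.png",eyes.snapshot("side"))
    env.line_to(up(.055,.135),velocity=.12); print("lift",(fz(4)-B).round(2),env.get_obs()["tool_pos"].round(4),T())
E
```

```text
press [ 0.71 -0.47  3.58] 25.35
end [-2.41 -0.47  3.9 ] 26.68
lift [-0.46 -0.34  0.  ] [ 0.5818 -0.0424  0.1341] 27.21
press [ 0.85 -0.57  3.66] 28.54
end [-2.1  -0.89  4.  ] 29.88
lift [-0.65 -0.19  0.2 ] [ 0.5818 -0.0424  0.1341] 30.4
```

All three strokes are done, with pressing forces of 3.6 to 4.5 N. Now I'll pin down the rest's pose by moving toward it with the file held high, offset so the wrist camera sees it. First, the rest corners in the pictures I already have.

```bash
python3 - <<'E'
import cv2
t=cv2.imread("pics/top0.png"); s=cv2.imread("pics/side0.png")
cv2.imwrite("pics/c9.png",cv2.resize(t[185:275,125:205],None,fx=6,fy=6,interpolation=cv2.INTER_CUBIC))
cv2.imwrite("pics/c10.png",cv2.resize(s[300:345,220:330],None,fx=7,fy=7,interpolation=cv2.INTER_CUBIC))
E
```

```text
(no output)
```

View pics/c9.png

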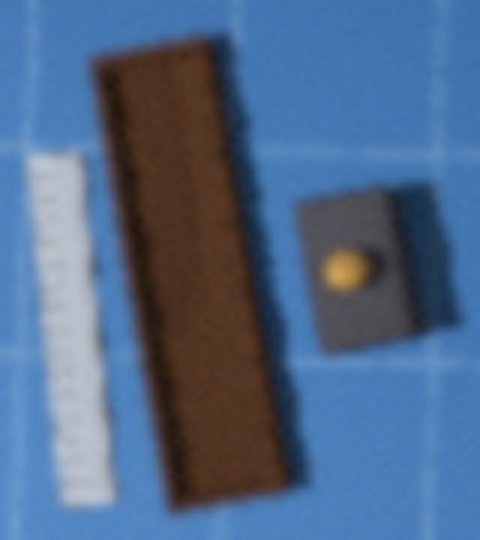

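View pics/c10.png

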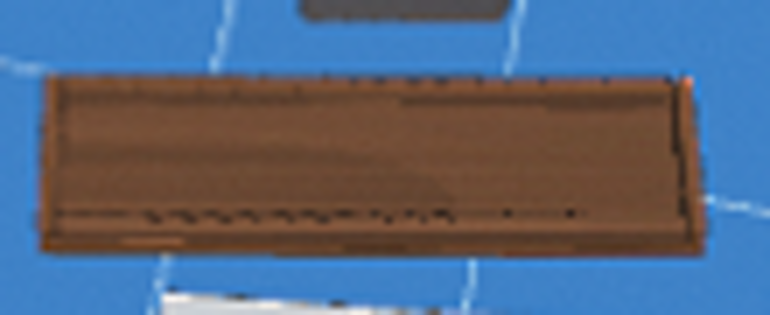

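```bash
python3 - <<'E'
from h import *
import pickle
px=lambda c,k,o:(np.array(c,float)+.5)/k-.5+o
ct,cs,cw2=eyes.calibration("top"),eyes.calibration("side"),pickle.load(open("w2.pkl","rb"))
D=np.array([[.105,.028,.018],[.105,-.028,.018],[-.105,-.028,.018],[-.105,.028,.018]])
Tt=px([[95,60],[208,38],[290,485],[172,508]],6,[125,185]); Ss=px([[42,238],[50,77],[690,78],[697,240]],7,[220,300])
def res(cal,W,I):
    return lambda p:(proj(cal,D[I]@R.from_euler("z",p[2]).as_matrix().T+[p[0],p[1],0])-W).ravel()
ft=res(ct,Tt,[0,1,2,3]); fs=res(cs,Ss,[0,1,2,3])
Wc=px([[166,545],[36,543],[113,38]],3.5,[440,40]); fw=res(cw2,Wc,[0,1,2])
for n,f in (("top",ft),("side",fs),("wrist",fw)):
    r=least_squares(f,[.473,.297,.17]); print(n,r.x.round(4),r.fun.round(1))
# clamp top/side for bias compare
C=np.array([[.07,.075,.012],[.07,-.075,.012],[-.07,-.075,.012],[-.07,.075,.012]])
Tt=px([[82,160],[512,65],[605,468],[165,558]],8,[235,175]); Sc=px([[92,541],[90,222],[475,218],[515,537]],8,[240,170])
for cal,W in ((ct,Tt),(cs,Sc)):
    print("clamp",least_squares(lambda p:(proj(cal,C@R.from_euler("z",p[2]).as_matrix().T+[p[0],p[1],0])-W).ravel(),[.52,-.03,.2]).x.round(4))
E
```

```text
top [0.4737 0.2961 0.2134] [-0.8 -1.   0.3 -1.3  0.5  1.1 -0.1  1.1]
side [0.4735 0.3063 0.2119] [-1.  -0.5 -1.1  0.1  0.3  0.4  1.8 -0.4]
wrist [0.4735 0.2936 0.2438] [-1.4  0.6  1.7  1.8 -0.2 -2. ]
clamp [ 0.5234 -0.0276  0.2277]
clamp [ 0.5231 -0.0179  0.2269]
```

Top and side disagree in y by the same roughly 8 mm bias the side view showed on the clamp, so I'll take a dedicated wrist view of the rest with the file held to one side.

```bash
python3 - <<'E'
from h import *
import pickle
env.line_to(up(.055,.25),velocity=.3)
env.reach([.57,.205,.25],ori(.21)); print(T())
cal=eyes.calibration("wrist"); im=eyes.snapshot("wrist"); cv2.imwrite("pics/w8.png",im); pickle.dump(cal,open("w8.pkl","wb"))
q=eyes.trace("wrist","rest"); print(q[0]["p"],q[0]["bbox"] if q else None, eyes.spot_point("wrist","rest")[:1]); 
cv2.imwrite("pics/w8z.png",cv2.resize(im[0:230,250:450],None,fx=2.6,fy=2.6,interpolation=cv2.INTER_CUBIC))
E
```

```text
31.91
0.86 [313.8, 47.9, 364.3, 195.8] [{'uv': [334.9, 123.6], 'p': 0.63}]
```

View pics/w8.png

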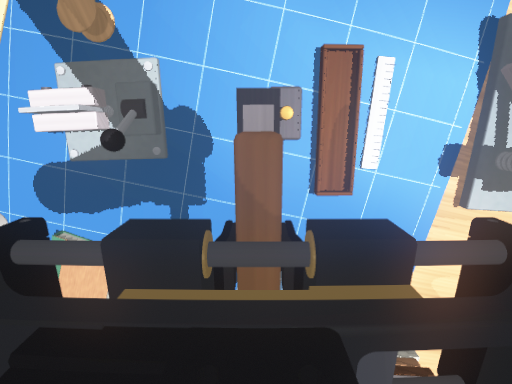

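View pics/w8z.png

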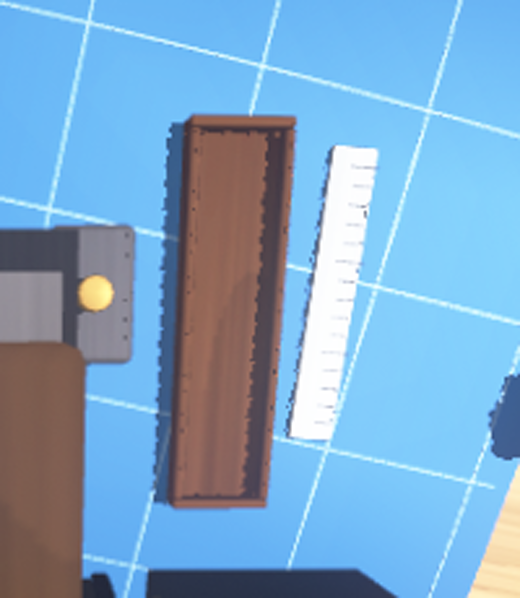

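```bash
python3 - <<'E'
from h import *
import pickle
cal=pickle.load(open("w8.pkl","rb")); im=cv2.imread("pics/w8z.png")
zp=lambda P:(proj(cal,P)-[250,0]+.5)*2.6-.5
def w(p,L): return np.array(L)@R.from_euler("z",p[2]).as_matrix().T+[p[0],p[1],p[3] if len(p)>3 else 0]
def f(p):
    a=zp(w(p,[[-.105,.028,.018],[.105,.028,.018]]))-[[297,118],[268,503]]
    b=zp(w(p,[[-.09,-.028,0],[.09,-.028,0]])); 
    # left boundary line from (187,125) to (170,500)
    l=np.array([170-187,500-125.]);l/=np.linalg.norm(l);n=np.array([l[1],-l[0]])
    return np.r_[a.ravel(),(b-[187,125])@n]
for x0 in ([.473,.298,.2],[.473,.298,.2,0]):
    r=least_squares(f,x0); print(r.x.round(4),r.fun.round(1))
    if len(x0)==3: p=r.x
for col,z,hx,hy in (((0,0,255),.018,.105,.028),((0,255,255),.018,.099,.022),((0,255,0),0,.105,.028)):
    cv2.polylines(im,[zp(w(p,[[hx,hy,z],[hx,-hy,z],[-hx,-hy,z],[-hx,hy,z]])).round().astype(int)],True,col,1)
cv2.imwrite("pics/w8f.png",im)
# clamp check in same picture
c=np.array([[-.07,-.075,.012],[-.07,.075,.012],[.07,.075,.012],[.07,-.075,.012]]); print(proj(cal,w(CL,c)).round(1).tolist())
E
```

```text
[0.4714 0.3012 0.2136] [ 2.5 -4.   1.9  5.4 -2.6 -1.9]
[ 0.4699  0.3041  0.2122 -0.0109] [ 0.9  0.5  0.8 -0.5 -1.  -0.7]
[[52.4, 62.0], [156.0, 56.9], [165.2, 158.5], [68.4, 160.8]]
```

View pics/w8f.png

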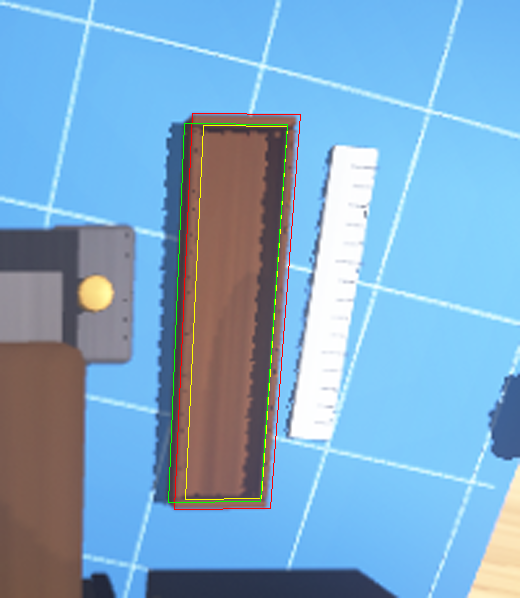

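The fit puts the rest at about (0.471,0.301) with yaw 0.213, but the wrist scale is about 2% off. I'll hover low over it, so both walls show symmetrically around the file, and correct from there.

```bash
python3 - <<'E'
from h import *
import pickle
y=.2128; d=np.array([np.cos(y),np.sin(y)]); c=np.array([.4715,.3008])+.002*d
env.reach([*c,.13],ori(y)); print(T())
env.line_to([*c,.065],velocity=.15); print(T(),fz(4)-B)
cal=eyes.calibration("wrist"); im=eyes.snapshot("wrist"); cv2.imwrite("pics/w9.png",im); pickle.dump((cal,env.get_obs()),open("w9.pkl","wb"))
cv2.imwrite("pics/side9.png",eyes.snapshot("side"))
cv2.imwrite("pics/w9z.png",cv2.resize(im[60:240,170:350],None,fx=3.3,fy=3.3,interpolation=cv2.INTER_CUBIC))
E
```

```text
32.82
33.4 [ 0.16350877 -0.17015094  0.55172962]
```

View pics/w9z.png

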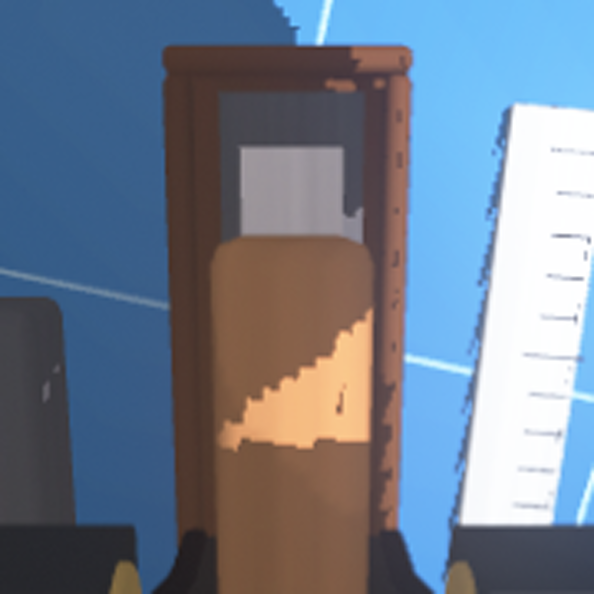

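View pics/side9.png

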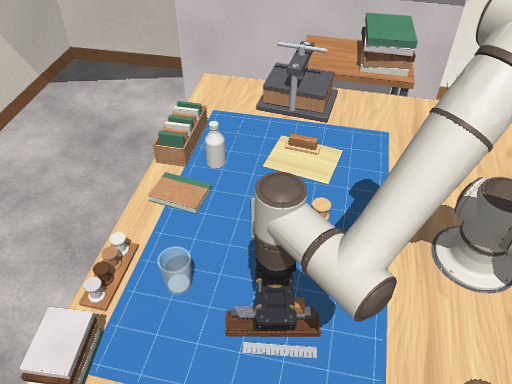

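Laterally the file is centred between the walls: the outer walls at columns 165 and 412 have midpoint 288.5, against a file centre of 290.5 in the zoom, so under 1 mm off and parallel. Now the lengthwise check.

```bash
python3 - <<'E'
from h import *
import pickle
cal,o=pickle.load(open("w9.pkl","rb")); M=R.from_rotvec(o["tcp_rot"]).as_matrix(); tp=o["tool_pos"]; print(tp)
zp=lambda P:(proj(cal,P)-[170,60]+.5)*3.3-.5
t=lambda x,dz,y=0: tp+M@np.array([x,dz,y])
print("heel blade top",zp([t(-.092,.007)]))
for e in (-.115,-.110,-.107,-.104,-.1):
    print(e,"outer top",zp([t(e,tp[2]-.018,-.028),t(e,tp[2]-.018,.028)]).round(0).tolist(),"inner top",zp([t(e+.006,tp[2]-.018)]).round(0).tolist())
E
```

```text
[0.47474113 0.30197305 0.06669731]
heel blade top [[291.23750107  92.47652441]]
-0.115 outer top [[164.0, 10.0], [419.0, 10.0]] inner top [[292.0, 39.0]]
-0.11 outer top [[165.0, 35.0], [418.0, 35.0]] inner top [[292.0, 63.0]]
-0.107 outer top [[165.0, 49.0], [418.0, 49.0]] inner top [[292.0, 77.0]]
-0.104 outer top [[166.0, 63.0], [418.0, 63.0]] inner top [[292.0, 91.0]]
-0.1 outer top [[166.0, 82.0], [417.0, 82.0]] inner top [[292.0, 110.0]]
```

Lengthwise the rest's end wall is at tool x ≈ -0.1075 to -0.110 against the ideal -0.107, so within 3 mm. I'll nudge by 1 mm and set it down gently.

```bash
python3 - <<'E'
from h import *
y=.2128; d=np.array([np.cos(y),np.sin(y)]); n=np.array([-d[1],d[0]])
c=np.array([.4715,.3008])+.002*d-.001*d-.0006*n
env.line_to([*c,.065],velocity=.05)
b=fz(6); env.line_to([*c,.026],velocity=.06); print((fz(4)-b).round(2),T())
for z in (.023,.021,.0195,.0185,.0178):
    env.line_to([*c,z],velocity=.04); f=fz(4)-b; o=env.get_obs(); print(z,f.round(2),o["tool_pos"].round(4),T())
    if f[2]>1.5: break
for k in ("wrist","side","top"): cv2.imwrite(f"pics/{k}10.png",eyes.snapshot(k))
im=cv2.imread("pics/wrist10.png"); cv2.imwrite("pics/w10z.png",cv2.resize(im[60:240,170:350],None,fx=3.3,fy=3.3,interpolation=cv2.INTER_CUBIC))
E
```

```text
[-0.04 -0.14  0.33] 34.78
0.023 [-0.34 -0.02  0.29] [0.4726 0.3005 0.0231] 35.1
0.021 [-0.82 -0.46  0.04] [0.4726 0.3004 0.021 ] 35.42
0.0195 [-0.88 -0.73 -0.37] [0.4726 0.3004 0.0195] 35.73
0.0185 [-0.81 -0.26  2.21] [0.4728 0.3006 0.0188] 36.05
```

View pics/w10z.png

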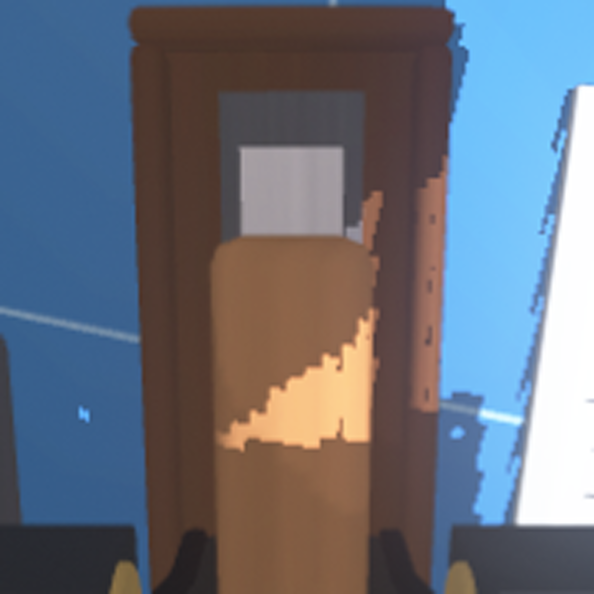

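The file touched the rest's floor at TCP z = 0.0188, where 0.019 was expected. The picture shows the heel centred between the walls, with clearance all round. I'll release now.

```bash
python3 - <<'E'
from h import *
p=env.get_obs()["tool_pos"]
env.wait(.15)
move_gripper(.044); print(T(),env.get_obs()["width"],fz(3).round(2))
env.line_to([p[0],p[1],.09],velocity=.1)
y=.2128; d=np.array([np.cos(y),np.sin(y)])
env.line_to([p[0]+.12*d[0],p[1]+.12*d[1],.24],velocity=.25)
print(T(),env.get_obs()["force"].round(2))
for k in ("wrist","side","top"): cv2.imwrite(f"pics/{k}11.png",eyes.snapshot(k))
import pickle; pickle.dump(eyes.calibration("wrist"),open("w11.pkl","wb"))
im=cv2.imread("pics/wrist11.png"); cv2.imwrite("pics/w11z.png",cv2.resize(im[0:220,170:370],None,fx=2.7,fy=2.7,interpolation=cv2.INTER_CUBIC))
E
```

```text
37.03 0.04353670201772652 [ 0.15 -0.    0.09]
38.87 [-0.06 -0.74  0.1 ]
```

View pics/w11z.png

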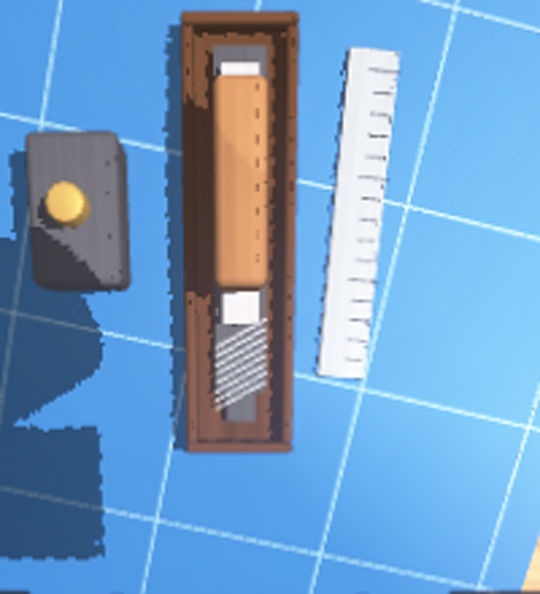

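View pics/side11.png

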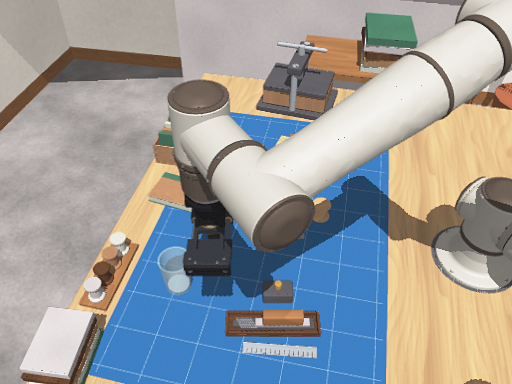

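View pics/wrist11.png

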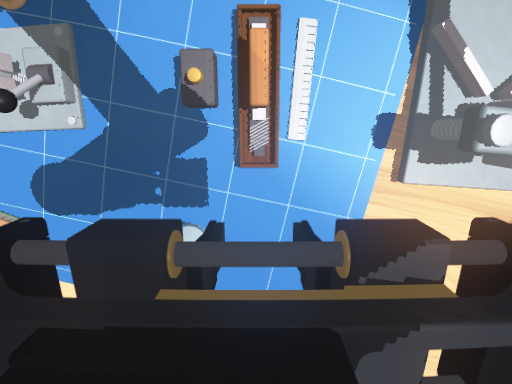

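The file lies flat inside the rest (zoom: heel at row 46, tip at row 420, walls at rows 14 and 448), clear of all the walls. The lever is still over, and the weight, rule and jar stand where they were. Handing in.

```bash
python3 - <<'E'
from h import *
print(T()); print(ticket.job_done()); print(T())
E
```

```text
39.02
the job is handed in; nothing more can be done
None
the job is handed in; nothing more can be done
```

The job is done and handed in at 39.0 s of the 64 s allowed; the system gave no verdict.

- **Lever:** I pushed it to its far stop. A wrist view put the knob at x = +37.6 mm in the clamp frame, about 1.0 rad, and it was still over in the last picture.
- **Strokes:** I made three forward strokes, tip leading. Pressing force was 3.6 to 4.5 N, which I estimate sank the jaws about 4 to 5 mm, and drag at the end of each was about 1.6 to 2.5 N. Each stroke ended with a lift of about 27 mm and a return through the air.
- **Setting down:** The file touched the rest's floor while still held, at a tool height of 18.8 mm (19 expected), and then I let go.
- **Last pictures:** The file lies flat in the rest, clear of all four walls. The weight, rule and jar stand in place; I did not re-measure the other bystanders.

**Checks that disagreed:**
- The side camera read about 8 mm off in y compared with the other two views.
- The wrist camera's scale was about 2% off.
- On the second and third strokes the press showed about 0.8 N sideways force. That would be roughly 1 mm of carriage movement backwards, inside the 2 mm limit.

I centred the file in the rest from a low hover and found the plate and floor heights by touch, so the camera errors did not matter.

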